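# Get the instrument tray up onto the non-slip mat

## Task

The loaded instrument tray skates about on the smooth cart top: bring it onto the non-slip mat in front of it without ever lifting it clear or letting it tip far. Take its near rim and tip the tray back on its rear edge, so that the mat comes under its front, let that down on the mat, then hook a fingertip behind the far rim and draw the tray towards you until you feel it come up snug against the mat's raised front edge, without ramming it. Leave it lying flat, square and wholly on the mat, and do not disturb the things standing around it.

Things in the scene. Friction and masses are not known exactly. Their poses are not given: they have to be found in the camera images.
- mat: Dark grey silicone mat fixed to the cart top: sheet 170 mm (x) by 240 mm (y), 6 mm thick. Origin: centre of its underside; z up. Its front (-x) faces the robot and has the raised edge; its rear edge, at x = +85 mm, is a square step that stops a tray slid along the table. Friction with the tray about 0.6 to 1.0; table 0.45 to 0.75. Home, against the stop, the tray's origin is at x = -5 mm here.
- mat_edge: The mat's raised front edge, fixed and rigid: a straight bar along the whole front, 10 mm thick, its top 20 mm above the table (14 mm above the sheet). Its frame is the same as that of mat; its inner face, the stop for the tray's front wall, lies at x = -75 mm there. It is hard: a tray drawn onto it at 40 mm/s strikes with about 30 N.
- tray: Loose steel tray, 140 mm (x) by 200 mm (y), 30 mm high, 0.4 to 0.85 kg, balanced near its middle. Origin: centre of its underside; z up, +x to its far rim. 3 mm walls carry a round beaded rim 8 mm thick, centre 26 mm up; centre lines of near and far bead at x = -71 and +71 mm, outer faces -75 and +75, sides at y = +-101. Starts flat on the table beyond the mat's rear edge, a bit crooked.
- tray_front (a point): Middle of the tray's lower front edge: on its underside at tray x = -70 mm. Axes as the tray. Inside the tray the first 47 mm behind the near wall and the last 32 mm before the far wall are free for a finger; the grey racks and the instruments between (fixed in the tray) stay below 20 mm.
- tray_rear (a point): Middle of the lower rear edge of the tray: on its underside at tray x = +70 mm. Axes as the tray. With the mat under its front the tray lies sloping, this edge on the table, until its middle has passed the mat's rear edge; then it rocks level and this edge comes up about 6 mm, and the rim may wedge on a finger that presses against it.
- saline: Bystander: white bottle with a red cap, 54 mm in diameter, 165 mm high, standing. Origin: centre of its underside.
- blower: Bystander: dark red rubber bulb with an upright nozzle, 74 mm in diameter, 112 mm high, standing. Origin: centre of its underside.
- dish: Bystander: round open steel dish of cotton balls, 92 mm in diameter, 28 mm high. Origin: centre of its underside.
- carton: Bystander: white and pale green paper carton, 75 by 95 mm, 55 mm high. Origin: centre of its underside.

How it is judged:
On the way, in this order (a step that is already met when the one before it is completed fails the run):
1. The tray is tipped back on its rear edge with the mat under its front: the middle of its front edge reaches at least 15 mm over the mat, its rear edge still on the table (x of tray_front in the frame of mat below 0.07 m and z of tray_front in the frame of mat above 0.006 m and height (world z) of tray_rear below 0.006 m), for 0.2 s.
2. A finger hooked behind the far rim (tip below the rim's top) pulls on the tray, still at least 20 mm from the stop (x of the grasp point in the frame of tray above 0.05 m and z of the grasp point in the frame of tray below 0.055 m and contact force between the fingers and tray above 1 N and x of tray_front in the frame of mat above -0.055 m), for 0.2 s.
3. Drawn by its far rim, the tray presses against the mat's raised front edge with at least 3 N (x of the grasp point in the frame of tray above 0.05 m and z of the grasp point in the frame of tray below 0.055 m and contact force between tray and mat_edge above 3 N), for 0.1 s.
At the end, for the whole second after the job is handed in: The tray lies flat (within 0.03 rad) and at rest on the mat, the middle of its front edge within 4 mm of the raised edge, square to the mat within 0.05 rad and centred within 20 mm sideways, so that it is wholly on the mat; the bystanders stand upright (x of tray_front in the frame of mat between -0.08 and -0.071 m and y of tray in the frame of mat between -0.02 and 0.02 m and angle between the x axis of tray and the x axis of mat, either way round below 0.05 rad and angle between tray's own z axis and vertical below 0.03 rad and z of tray in the frame of mat between 0.003 and 0.009 m and linear speed of tray below 0.01 m/s and angle between each of saline, blower, dish, carton's own z axis and vertical below 0.1 rad); the robot touches nothing.
It fails at once if The tray's rear edge is lifted more than 30 mm off the table (the tray is carried instead of tipped) (height (world z) of tray_rear above 0.03 m).
It fails at once if The tray is tipped more than 0.35 rad (angle between tray's own z axis and vertical above 0.35 rad).
It fails at once if The tray is rammed against the raised edge with more than 35 N (contact force between tray and mat_edge above 35 N).
It fails at once if A bystander is moved more than 15 mm (distance of any of saline, blower, dish, carton from where it was at the start of the episode above 0.015 m).
It also fails if it takes over 72 s, if anything falls off the work surface, if the arm or the gripper's body presses on something with over 40 N, if the wrist force passes 120 N, or if a joint passes its speed limit or range.

## Robot

A 6-joint arm with a two-finger parallel gripper is mounted at the origin on the work surface. World frame = base frame: x ahead of the robot, y to its left, z up, the work surface at z = 0. Lengths are in m, angles in rad, forces in N, time in s.
With the tool pointing down it reaches from about 0.375 to 0.9 m from the base axis. Payload 3.1 kg.
Tool frame: the origin (TCP) lies on the centre line of the jaws, within the pads' length; the fingertips stand 11 mm ahead of it and the grasp point (between the pads) lies 8 mm behind it; x points along the fingers, y is the direction in which the jaws open and shut, and the axes are right-handed (so a half turn about x gives the same grasp; the last joint's range is limited). The gripper opens to 87 mm and grips with 3 to 60 N. Pads are 19 mm wide; open, the fingers measure 117 mm over their backs; the gripper's body (75 mm by 190 mm) begins 51 mm behind the grasp point.
Start: joints at [-1.292, 0.527, 1.433, -0, 1.181, -0.178], TCP at [0.276, -0.561, 0.234] pointing down, gripper open.
Joint ranges: [-3.08, 3.08], [-0.75, 2.2], [0.22, 2.44], [-1.43, 4.57], [0, 2.65], [-2.85, 2.85]. Speed limits (rad/s): [2.79, 2.79, 3.14, 3.14, 3.14, 3.14].

## Interface

Orientations are given as a unit quaternion [x, y, z, w].
In Python, from rig import robot, camera, camera_info gives the robot as it stands.
- The arm moves only by the shell command python3 -m inch 'ROWS' [FORCE]. ROWS is JSON, a list that holds one entry, the list of rows, each a list of 5 numbers: the shift along the tool's x, y, z in cm, then the turn about the tool's x in rad, then the opening, from 0 (shut) to 1 (fully open). A call has 1 to 8 rows; each row shifts and turns the pose as measured when the row begins, along the tool's axes as they then stand; what a row does not reach is not made up. A row lasts 1/12 s, in which the tool goes at most 41.7 mm and 7.16 degrees, less where a joint would pass 70% of its speed; a pose out of reach is approached as far as the arm can. A call with a gripper value outside its range is refused whole. The fingers move at their own pace and stop on an object; FORCE is the grip in N (left out, the last holds). Time passes only in rows, so rows that do not move let the fingers close. It gives the time, the measured TCP pose, the force and the opening at its end, in the units of the state.
- robot.get_obs(): the state, without advancing time (a new reading comes with each control period).
- camera(name): name is "scene" or "top" or "wrist"; returns the picture (480x640x3 uint8, red, green, blue); there is no depth.
- camera_info(name): a dict with "camera_matrix" (3x3 intrinsics, pixels), "rvec" (rotation vector, rad) and "tvec" (3), from world to camera coordinates, as OpenCV has them. Camera axes: x right, y down, z forward; pixel columns grow to the right and rows downward; lengths in m; the calibration is good to about 2 mm. A picture is of the moment at which its call begins: read the wrist's pose just before it. camera_info takes no time and is no camera call; for the wrist camera it gives the pose at the moment of the call.
- robot.hand_in(): hands the job in, once; it reports no verdict.
The state is a dict: "time": time; "q": joint angles; "joint_velocities": joint speeds; "joint_torque": joint torques, N m; "position": TCP position; "tool_rot": TCP orientation; "ft_force": force on the tool from outside, world axes, zero at the start; "moment": the same for the moment, N m; "grip_width": finger opening in m.
Only numpy, scipy, OpenCV 4.12 (cv2) and the standard library are available. Lean on these libraries where they do the work, as an engineer would, in place of code of your own. Each camera call takes 0.05 s, during which the arm holds its last target. There are 200 camera calls.

## Working session

There is one attempt and no reset: what is moved stays moved. The work goes in short steps, Python scripts to look and compute and a shell command to move; the robot and the scene stay as the last step left them, time stands still between calls to the robot, and variables do not carry over. Pictures are saved under pics/ and viewed, about 8 in all and at most 12, crops included, and the job is handed in when it is done.

```bash
ls; mkdir -p pics; cat > h.py <<'E'
import numpy as np, cv2
from rig import robot, camera, camera_info
from scipy.spatial.transform import Rotation as R
def ray(name,uv,z,ci=None):
    ci=ci or camera_info(name); K=np.array(ci["camera_matrix"]); Rm=cv2.Rodrigues(np.array(ci["rvec"],float))[0]; t=np.array(ci["tvec"],float).ravel()
    c=-Rm.T@t; d=Rm.T@np.linalg.inv(K)@np.array([uv[0],uv[1],1.]); return c+d*(z-c[2])/d[2]
def proj(name,P):
    ci=camera_info(name); return cv2.projectPoints(np.array(P,float).reshape(-1,3),np.array(ci["rvec"],float),np.array(ci["tvec"],float),np.array(ci["camera_matrix"]),None)[0].reshape(-1,2)
def snap(name,f):
    im=camera(name); cv2.imwrite("pics/"+f,im[:,:,::-1]); return im
E
python3 - <<'E'
from h import *
o=robot.get_obs(); print(o)
a=snap("top","t0.png"); snap("scene","s0.png")
for n in("top","scene"): ci=camera_info(n); print(n,ci)
E
```

```text
pics
{'time': 0.0, 'q': array([-1.29250748e+00,  5.28465567e-01,  1.43389664e+00, -5.64980081e-07,
        1.18140687e+00, -1.78475585e-01]), 'joint_velocities': array([ 0.00123729,  0.00037958,  0.00059218,  0.00032396, -0.0009043 ,
       -0.00051801]), 'joint_torque': array([-1.14366518e-03, -4.40051544e+01, -1.76591581e+01,  6.32037409e-02,
        5.82315505e-02, -1.59354522e-04]), 'position': array([ 0.27549581, -0.56021397,  0.23257379]), 'tool_rot': array([-0.68870701, -0.16085891,  0.68878415, -0.15932189]), 'ft_force': array([ 0.20874057, -0.76499103, -0.38508883]), 'moment': array([ 0.02317365, -0.02956825,  0.00780216]), 'grip_width': 0.08732507593184272}
top {'camera_matrix': array([[606.58835909,   0.        , 330.29214856],
       [  0.        , 606.58835909, 240.8681499 ],
       [  0.        ,   0.        ,   1.        ]]), 'rvec': array([ 2.18989814, -2.1492105 ,  0.16167101]), 'tvec': array([-0.0021833 ,  0.61585173,  1.07596184])}
scene {'camera_matrix': array([[604.61080202,   0.        , 318.07355543],
       [  0.        , 604.61080202, 240.05298096],
       [  0.        ,   0.        ,   1.        ]]), 'rvec': array([ 1.09553157,  2.21339983, -1.20037693]), 'tvec': array([ 0.35677251, -0.24236124,  1.46902439])}
```

View pics/t0.png

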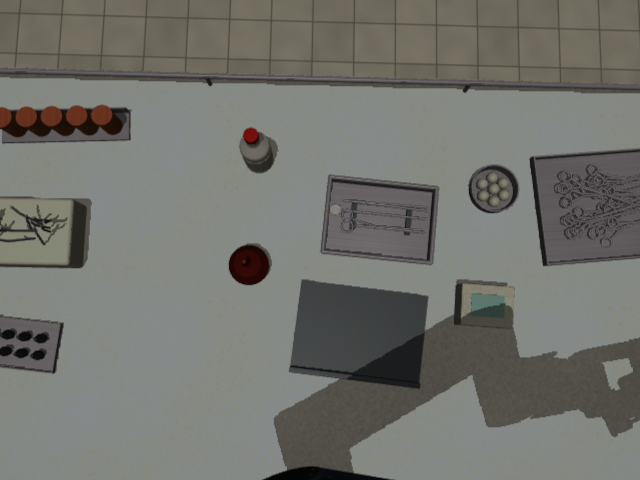

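View pics/s0.png

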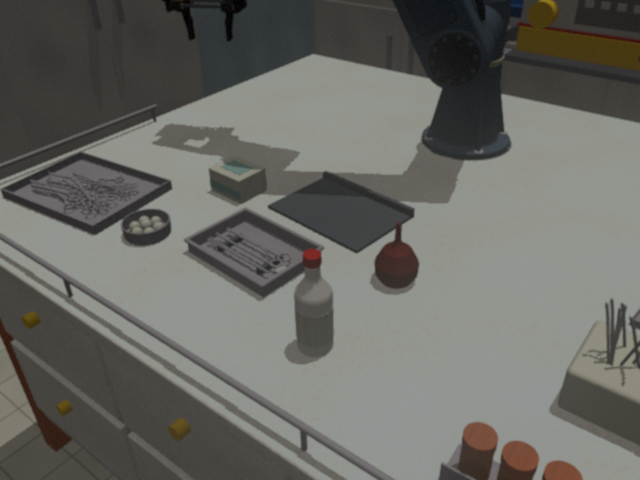

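The top view shows the tray's corners at about (329,177), (438,186), (433,263) and (322,253). The mat's are at (303,281), (428,296), (419,386) and (290,371). The scene view agrees: blower to the left, carton and dish to the right.

```bash
python3 - <<'E'
from h import *
def show(n,far_l,far_r,near_r,near_l):
    P=[p[:2] for p in(far_l,far_r,near_r,near_l)]
    fx=(P[0]+P[1])/2; nx=(P[2]+P[3])/2; l=(P[0]+P[3])/2; r=(P[1]+P[2])/2
    a=fx-nx; b=l-r
    print(n,"c",np.mean(P,0).round(4),"lenx",np.linalg.norm(a).round(4),"leny",np.linalg.norm(b).round(4),"yaw",np.arctan2(a[1],a[0]).round(3),np.arctan2(-b[0],b[1]).round(3)); print(np.round(P,3))
t="top"
show("tray",*[ray(t,u,.028) for u in((329,177),(438.5,185.5),(433,263.5),(321.5,253.5))])
show("mat",ray(t,(303,281),.006),ray(t,(428,296),.006),ray(t,(418.5,387),.01),ray(t,(290,372),.01))
for n,u,z in(("blower",(249,265),.04),("dish",(493,189),.028),("carton",(486,306),.055),("saline",(257,150),.1)): print(n,ray(t,u,z).round(3))
o=robot.get_obs(); print(R.from_quat(o["tool_rot"]).as_matrix().round(3))
E
```

```text
tray c [ 0.659  -0.0841] lenx 0.1465 leny 0.2071 yaw -0.076 -0.063
[[ 0.738  0.014]
 [ 0.726 -0.193]
 [ 0.579 -0.182]
 [ 0.593  0.025]]
mat c [ 0.4476 -0.0494] lenx 0.1681 leny 0.2367 yaw -0.115 -0.1
[[ 0.543  0.058]
 [ 0.519 -0.177]
 [ 0.352 -0.158]
 [ 0.376  0.078]]
blower [0.568 0.156 0.04 ]
dish [ 0.722 -0.296  0.028]
carton [ 0.501 -0.272  0.055]
saline [0.767 0.143 0.1  ]
[[-0.001  0.441 -0.897]
 [ 0.002 -0.897 -0.441]
 [-1.    -0.002 -0.   ]]
```

```bash
python3 -m inch '[[[0,0,0,-0.12,1],[0,0,0,-0.12,1],[0,0,0,-0.12,0.6],[0,0,0,-0.12,0.6],[0,0,0,-0.12,0.6],[0,0,0,-0.12,0.6],[0,0,0,-0.12,0.6],[0,0,0,-0.12,0.6]]]' 25
cat >> h.py <<'E'
def delta(target, yaw=None):
    o=robot.get_obs(); M=R.from_quat(o["tool_rot"]).as_matrix(); p=np.array(o["position"])
    print("t",round(o["time"],2),"p",p.round(4),"F",np.round(o["ft_force"],1),"w",round(o["grip_width"],4),"yaw_y",round(np.arctan2(M[1,1],M[0,1]),3))
    print("delta tool cm",(M.T@(np.array(target)-p)*100).round(2), "" if yaw is None else ("turn about x",round(-(yaw-np.arctan2(M[1,1],M[0,1])),3)))
E
python3 -c "
from h import *
delta([.588,-.079,.15],-.07)"
```

```text
time: 0.77
position: [0.2746, -0.5569, 0.2278]
tool_rot: [0.53, 0.474, -0.526, 0.466]
ft_force: [-0.6, 0.1, -0.5]
grip_width: 0.0563
t 0.77 p [ 0.2746 -0.5569  0.2278] F [-0.6  0.1 -0.5] w 0.0563 yaw_y -0.116
delta tool cm [  8.25  25.63 -51.01] ('turn about x', np.float64(-0.046))
```

```bash
python3 -m inch '[[[0,1.6,-3.2,-0.046,0.6],[0,1.6,-3.2,0,0.6],[0,1.6,-3.2,0,0.6],[0,1.6,-3.2,0,0.6],[0,1.6,-3.2,0,0.6],[0,1.6,-3.2,0,0.6],[0,1.6,-3.2,0,0.6],[0,1.6,-3.2,0,0.6]]]'
python3 -m inch '[[[0,1.6,-3.2,0,0.6],[0,1.6,-3.2,0,0.6],[0,1.6,-3.2,0,0.6],[0,1.6,-3.2,0,0.6],[0,1.6,-3.2,0,0.6],[0,1.6,-3.2,0,0.6],[0,1.6,-3.2,0,0.6],[0,0,0,0,0.6]]]'
python3 -c "
from h import *
delta([.588,-.079,.15],-.07); print(camera_info('wrist'));snap('wrist','w1.png')"
```

```text
time: 1.43
position: [0.4209, -0.3086, 0.2253]
tool_rot: [0.52, 0.485, -0.518, 0.476]
ft_force: [0.9, -1.2, -0.6]
grip_width: 0.0521
time: 2.1
position: [0.555, -0.0755, 0.225]
tool_rot: [0.52, 0.488, -0.516, 0.475]
ft_force: [0.2, -0.6, 0.0]
grip_width: 0.0522
t 2.1 p [ 0.555  -0.0755  0.225 ] F [ 0.2 -0.6  0. ] w 0.0522 yaw_y -0.073
delta tool cm [7.46 3.4  0.22] ('turn about x', np.float64(-0.003))
{'camera_matrix': array([[430.81332779,   0.        , 320.56862582],
       [  0.        , 430.81332779, 234.86705245],
       [  0.        ,   0.        ,   1.        ]]), 'rvec': array([-2.86900516,  0.10283084,  0.03043984]), 'tvec': array([-0.55639874, -0.06472266,  0.38035541])}
```

View pics/w1.png

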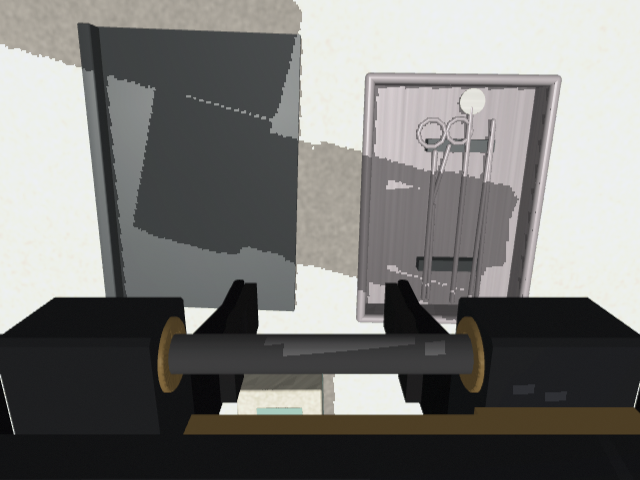

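The wrist view shows the near rim's outer edge from (365,76) to (357,320) and the far rim's upper corner at (561,77). The mat's rear edge runs from (301,36) to (295,310), and its front bar starts at (80,25).

```bash
python3 - <<'E'
from h import *
for n,u,z in(("near+y",(365,75),.027),("near-y",(357,320),.027),("far+y",(561,77),.027),("far-y",(527,310),.027),("mat rear+y",(301,36),.006),("mat rear-y",(295,310),.006),("bar front+y",(79,25),.02),("bar(106,296)",(106,296),.0),("bar inner top",(94,27),.02)):
    print(n,ray("wrist",u,z).round(4))
E
```

```text
near+y [0.5922 0.0232 0.027 ]
near-y [ 0.5758 -0.1818  0.027 ]
far+y [0.7406 0.0108 0.027 ]
far-y [ 0.7256 -0.182   0.027 ]
mat rear+y [0.5449 0.0576 0.006 ]
mat rear-y [ 0.519  -0.1783  0.006 ]
bar front+y [0.3772 0.0758 0.02  ]
bar(106,296) [ 0.3397 -0.1545  0.    ]
bar inner top [0.3884 0.0735 0.02  ]
```

```bash
python3 -m inch '[[[1,1.7,0.1,0,0.55],[2,1.7,0.1,0,0.55],[3,0,0,0,0.55],[3,0,0,0,0.55],[3,0,0,0,0.55],[2,0,0,0,0.55],[1,0,0,0,0.55],[0,0,0,0,0.55]]]'
python3 -c "
from h import *
delta([.588,-.0795,.027],-.075)"
```

```text
time: 2.82
position: [0.5848, -0.088, 0.0689]
tool_rot: [-0.518, -0.486, 0.519, -0.476]
ft_force: [-0.3, 0.1, 0.3]
grip_width: 0.0478
t 2.82 p [ 0.5848 -0.088   0.0689] F [-0.3  0.1  0.3] w 0.0478 yaw_y -0.074
delta tool cm [ 4.19  0.3  -0.83] ('turn about x', np.float64(0.001))
```

```bash
python3 -m inch '[[[1,0.3,-0.8,0,0.55],[1.2,0,0,0,0.55],[1,0,0,0,0.55],[0.8,0,0,0,0.55],[0.4,0,0,0,0.5],[0,0,0,0,0.3]]]' 25
python3 -c "
from h import *
delta([.588,-.0795,.027],-.075)"
python3 -m inch '[[[0,0,0,0,0],[0,0,0,0,0],[0,0,0,0,0],[0,0,0,0,0],[0,0,0,0,0],[0,0,0,0,0]]]' 25
python3 -c "
from h import *
delta([.588,-.0795,.027],-.075)"
```

```text
time: 3.32
position: [0.5904, -0.0817, 0.0242]
tool_rot: [0.519, 0.484, -0.518, 0.477]
ft_force: [0.1, 1.1, -0.2]
grip_width: 0.0423
t 3.32 p [ 0.5904 -0.0817  0.0242] F [ 0.1  1.1 -0.2] w 0.0423 yaw_y -0.076
delta tool cm [-0.28 -0.26 -0.2 ] ('turn about x', np.float64(-0.001))
time: 3.82
position: [0.5905, -0.0816, 0.0257]
tool_rot: [0.519, 0.484, -0.518, 0.478]
ft_force: [-2.2, -0.5, -1.5]
grip_width: 0.0073
t 3.82 p [ 0.5905 -0.0816  0.0257] F [-2.2 -0.5 -1.5] w 0.0073 yaw_y -0.076
delta tool cm [-0.13 -0.26 -0.2 ] ('turn about x', np.float64(-0.001))
```

```bash
python3 -m inch '[[[-0.3,0,0,0,0],[-0.3,0,0,0,0],[-0.3,0,0,0,0],[-0.3,0,0,0,0],[-0.3,0,0,0,0],[-0.2,0,0,0,0],[0,0,0,0,0]]]' 25
python3 -c "
from h import *
delta([.40,-.05,.043],-.108); snap('scene','s1.png')
im=camera('wrist'); cv2.imwrite('pics/w2.png',im[:,:,::-1])"
```

```text
time: 4.4
position: [0.5918, -0.0821, 0.0436]
tool_rot: [0.52, 0.483, -0.518, 0.478]
ft_force: [0.8, -0.4, -5.2]
grip_width: 0.0073
t 4.4 p [ 0.5918 -0.0821  0.0436] F [ 0.8 -0.4 -5.2] w 0.0073 yaw_y -0.076
delta tool cm [  0.11 -19.37  -1.73] ('turn about x', np.float64(0.032))
```

View pics/s1.png

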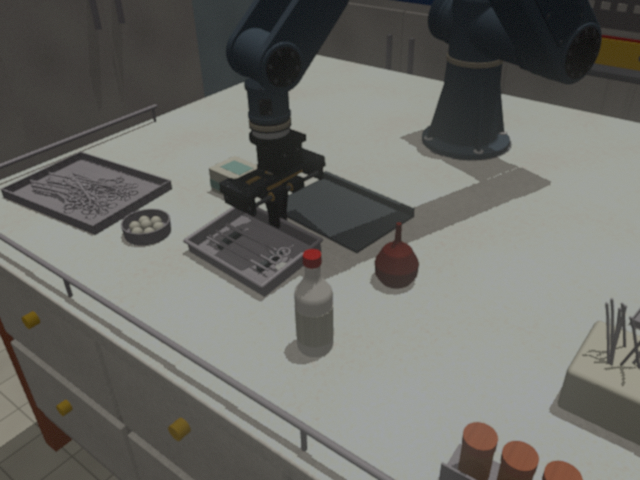

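```bash
python3 -m inch '[[[0,-0.4,-0.1,0,0],[0,-0.7,-0.1,0.004,0],[0,-0.8,-0.1,0.004,0],[0,-0.8,-0.1,0.004,0],[0,-0.8,-0.1,0.004,0],[0,-0.8,-0.1,0.004,0],[0,-0.8,-0.1,0.004,0],[0,-0.8,-0.1,0.004,0]]]'
python3 -c "
from h import *
delta([.4266,-.0488,.043],-.108)"
```

```text
time: 5.17
position: [0.5286, -0.0677, 0.0432]
tool_rot: [0.527, 0.474, -0.525, 0.471]
ft_force: [0.2, -0.6, -4.3]
grip_width: 0.0074
t 5.17 p [ 0.5286 -0.0677  0.0432] F [ 0.2 -0.6 -4.3] w 0.0074 yaw_y -0.107
delta tool cm [  0.04 -10.34  -0.79] ('turn about x', np.float64(0.001))
```

```bash
python3 -m inch '[[[0,-0.7,-0.05,0,0],[0,-0.8,-0.06,0,0],[0,-0.8,-0.06,0,0],[0,-0.8,-0.06,0,0],[0,-0.8,-0.06,0,0],[0,-0.6,-0.06,0,0],[0,-0.3,-0.05,0,0],[0,0,0,0,0]]]'
python3 -c "
from h import *
delta([.4266,-.0488,.043],-.108);snap('wrist','w3.png')"
```

```text
time: 5.83
position: [0.4732, -0.0567, 0.0439]
tool_rot: [0.527, 0.475, -0.526, 0.47]
ft_force: [-0.2, 0.8, -3.1]
grip_width: 0.0073
t 5.83 p [ 0.4732 -0.0567  0.0439] F [-0.2  0.8 -3.1] w 0.0073 yaw_y -0.108
delta tool cm [ 0.11 -4.72 -0.29] ('turn about x', np.float64(0.0))
```

View pics/w3.png

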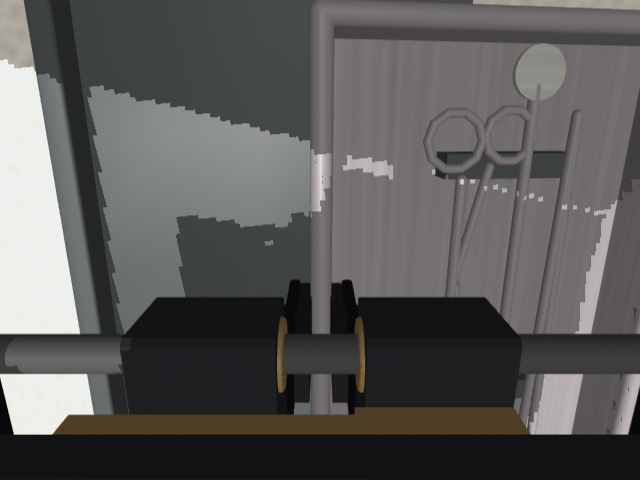

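Tray gripped and square to the mat, with the near bead vertical at about column 322, clear of the bar at about column 90. I'll continue the draw.

```bash
python3 -m inch '[[[0,-0.6,-0.03,0,0],[0,-0.8,-0.05,0,0],[0,-0.8,-0.05,0,0],[0,-0.8,-0.05,0,0],[0,-0.8,-0.05,0,0],[0,-0.5,-0.04,0,0],[0,-0.2,-0.02,0,0],[0,0,0,0,0]]]'
python3 -c "
from h import *
delta([.4266,-.0488,.043],-.108);print(robot.get_obs()['moment']);im=snap('scene','s2.png');cv2.imwrite('pics/s2c.png',cv2.resize(im[150:330,150:450,::-1],None,fx=2.6,fy=2.6))"
```

```text
time: 6.55
position: [0.428, -0.0496, 0.0446]
tool_rot: [0.528, 0.473, -0.524, 0.472]
ft_force: [1.3, 0.2, -3.2]
grip_width: 0.0073
t 6.55 p [ 0.428  -0.0496  0.0446] F [ 1.3  0.2 -3.2] w 0.0073 yaw_y -0.108
delta tool cm [ 0.16 -0.15 -0.06] ('turn about x', np.float64(0.0))
[ 0.05941474 -0.23916064 -0.02212174]
```

View pics/s2c.png

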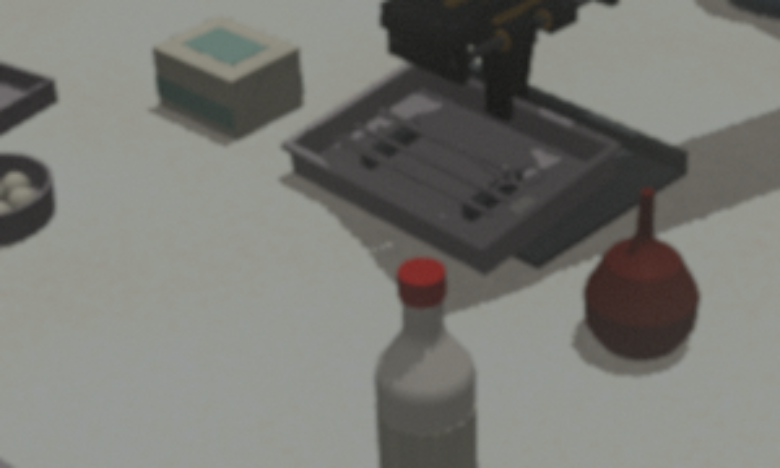

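```bash
python3 - <<'E'
from h import *
b=np.array([.428,-.0496,.0446]); y=-.108; 
for p in(0,.06,.12,.15):
    # far outer bead corner rel. near bead
    x=np.array([np.cos(y)*np.cos(p),np.sin(y)*np.cos(p),-np.sin(p)]); yy=np.array([-np.sin(y),np.cos(y),0]); z=np.cross(x,yy)
    P=[b+x*.146+yy*s*.105 for s in(1,-1)]+[b+x*.141+yy*s*.1-z*.026 for s in(1,-1)]
    q=proj("scene",P); print(p,((q-[150,150])*2.6).round(0).tolist(), "rear z",round(P[2][2],4))
E
```

```text
0 [[476.0, 228.0], [270.0, 124.0], [476.0, 255.0], [282.0, 154.0]] rear z 0.0186
0.06 [[476.0, 239.0], [271.0, 134.0], [478.0, 264.0], [285.0, 162.0]] rear z 0.0102
0.12 [[477.0, 250.0], [273.0, 144.0], [480.0, 272.0], [288.0, 170.0]] rear z 0.0019
0.15 [[478.0, 254.0], [274.0, 148.0], [482.0, 276.0], [290.0, 174.0]] rear z -0.0022
```

The measured lower rear corners, (485,271) and (290,176), match a pitch of 0.12–0.15. So the rear edge is on the table and the tray is tipped as wanted. Next I let it down on the mat.

```bash
python3 -m inch '[[[0.2,0,0,0,0],[0.25,0,0,0,0],[0.25,0,0,0,0],[0.25,0,0,0,0],[0.2,0,0,0,0],[0.1,0,0,0,0],[0,0,0,0,0]]]' 12
python3 -m inch '[[[0,0,0,0,0.15],[0,0,0,0,0.3],[0,0,0,0,0.4],[0,0,0,0,0.4],[0,0,0,0,0.4]]]'
python3 -c "
from h import *
delta([.428,-.0496,.14],-.108)"
```

```text
time: 7.18
position: [0.4244, -0.0488, 0.0314]
tool_rot: [0.526, 0.475, -0.526, 0.47]
ft_force: [-2.1, -0.6, 3.7]
grip_width: 0.0077
time: 7.6
position: [0.4274, -0.0493, 0.0314]
tool_rot: [0.528, 0.474, -0.524, 0.472]
ft_force: [-0.2, -0.2, -0.1]
grip_width: 0.0305
t 7.6 p [ 0.4274 -0.0493  0.0314] F [-0.2 -0.2 -0.1] w 0.0305 yaw_y -0.107
delta tool cm [-10.86   0.07  -0.04] ('turn about x', np.float64(0.001))
```

```bash
python3 -m inch '[[[-1,0,0,0,0.4],[-2,0,0,0,0.4],[-3,0,0,0,0.4],[-3,0,0,0,0.6],[-1,0,0,-0.12,1],[0,0,0,-0.12,1],[0,0,0,-0.12,1],[0,0,0,-0.12,1]]]'
python3 -m inch '[[[0,0,0,-0.12,1],[0,0,0,-0.12,1],[0,0,0,-0.12,1],[0,0,0,-0.12,1],[0,0,0,-0.12,1],[0,0,0,-0.12,1],[0,0,0,-0.12,1],[0,0,0,-0.12,1]]]'
python3 -m inch '[[[0,0,0,-0.06,1],[0,0,0,-0.06,1],[0,0,0,0,1]]]'
python3 -c "
from h import *
delta([.589,-.066,.13],1.463)
snap('top','t2.png');print(robot.get_obs()['q'].round(2))"
```

```text
time: 8.27
position: [0.429, -0.05, 0.1362]
tool_rot: [0.396, 0.587, -0.391, 0.588]
ft_force: [-0.9, -0.4, -0.6]
grip_width: 0.0602
time: 8.93
position: [0.4295, -0.0495, 0.1371]
tool_rot: [0.065, 0.702, -0.062, 0.707]
ft_force: [0.1, 0.4, 0.9]
grip_width: 0.0871
time: 9.18
position: [0.4295, -0.0493, 0.1371]
tool_rot: [0.019, 0.704, -0.016, 0.71]
ft_force: [0.2, -0.7, -0.3]
grip_width: 0.0872
t 9.18 p [ 0.4295 -0.0493  0.1371] F [ 0.2 -0.7 -0.3] w 0.0872 yaw_y 1.521
delta tool cm [ 0.83 -0.87 16.01] ('turn about x', np.float64(0.058))
[-0.38  0.44  2.    0.01  0.69 -1.9 ]
```

View pics/t2.png

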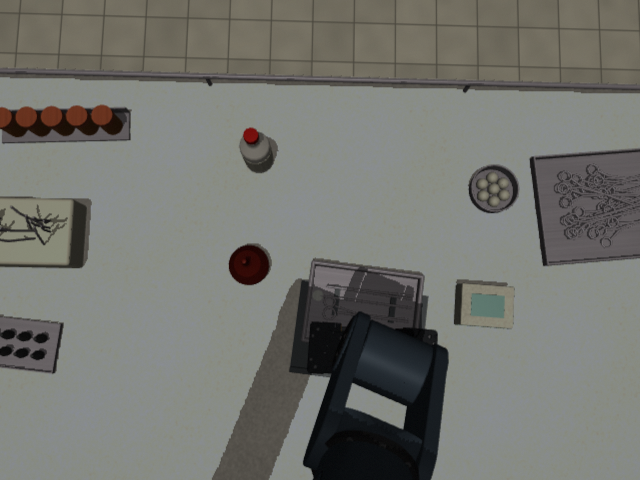

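The top view shows the tray's far rim from (314,259) to (424,273), sitting over the mat with the bystanders untouched.

```bash
python3 -m inch '[[[0,-0.1,2,0.058,1],[0,-0.1,3,0,1],[0,-0.1,3,0,1],[0,-0.1,3,0,1],[0,-0.1,2.5,0,1],[0,-0.1,1.5,0,1],[0,0,0.5,0,1],[0,0,0,0,1]]]'
python3 -c "
from h import *
a=ray('top',(314,259),.034);b=ray('top',(424,273),.034);m=(a+b)/2;print(a.round(4),b.round(4),m.round(4),np.arctan2(-(a-b)[0],(a-b)[1]))
d=m[:2]-[.4475,-.0511];print('mat',d@[.994,-.108],d@[.108,.994])
delta([.589,-.066,.13],1.463);snap('wrist','w4.png')"
```

```text
time: 9.9
position: [0.5854, -0.0708, 0.1357]
tool_rot: [0.048, 0.705, -0.043, 0.706]
ft_force: [-0.5, 0.5, -0.1]
grip_width: 0.0871
[0.5821 0.0386 0.034 ] [ 0.5603 -0.1641  0.034 ] [ 0.5712 -0.0627  0.034 ] -0.10751067149555812
mat 0.12422555486655293 0.001797428005881013
t 9.9 p [ 0.5854 -0.0708  0.1357] F [-0.5  0.5 -0.1] w 0.0871 yaw_y 1.443
delta tool cm [0.58 0.52 0.3 ] ('turn about x', np.float64(-0.02))
```

View pics/w4.png

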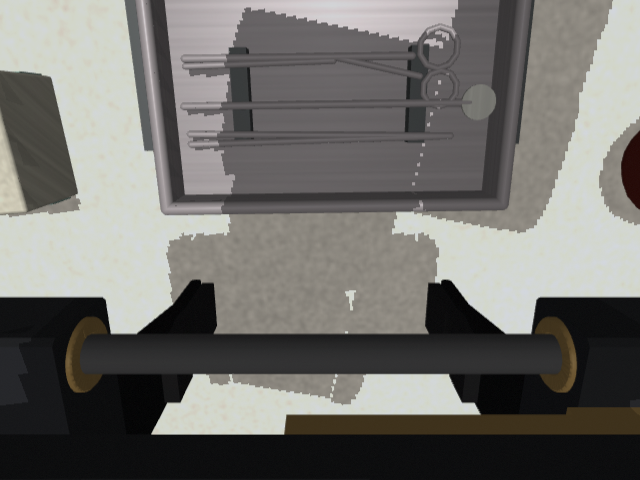

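The far rim's outer face runs from (163,212) to (509,208), with both fingertips clear beyond it. I'll shift a little further out and descend.

```bash
python3 -m inch '[[[1,0.5,0.5,-0.02,1],[2,0.1,0.2,0,1],[2,0,0,0,1],[2,0,0,0,1],[2,0,0,0,1],[1.2,0,0,0,1],[0.4,0,0,0,1],[0,0,0,0,1]]]'
python3 -c "
from h import *
delta([.592,-.065,.030],1.463); print([ray('wrist',u,.034).round(4) for u in ((163,212),(509,208))])"
```

```text
time: 10.62
position: [0.5822, -0.0593, 0.0227]
tool_rot: [0.041, 0.71, -0.033, 0.702]
ft_force: [-0.1, -0.3, 0.2]
grip_width: 0.0869
t 10.62 p [ 0.5822 -0.0593  0.0227] F [-0.1 -0.3  0.2] w 0.0869 yaw_y 1.467
delta tool cm [-0.74 -0.46  1.02] ('turn about x', np.float64(0.004))
[array([ 0.5327, -0.1081,  0.034 ]), array([0.5436, 0.0071, 0.034 ])]
```

```bash
python3 -m inch '[[[-0.4,0,0,0,1],[0,0,-0.2,0.004,1],[0,0,-0.3,0,1],[0,0,-0.3,0,1],[0,0,-0.3,0,1],[0,0,-0.3,0,1],[0,0,-0.3,0,1]]]'
python3 -c "
from h import *
delta([.517,-.058,.030],1.463)"
```

```text
time: 11.2
position: [0.5713, -0.0588, 0.0316]
tool_rot: [0.041, 0.703, -0.036, 0.709]
ft_force: [2.3, 0.1, -2.0]
grip_width: 0.0866
t 11.2 p [ 0.5713 -0.0588  0.0316] F [ 2.3  0.1 -2. ] w 0.0866 yaw_y 1.462
delta tool cm [ 0.11 -0.51 -5.41] ('turn about x', np.float64(-0.001))
```

```bash
python3 -m inch '[[[0.1,0,-0.3,0,1],[0,0,-0.3,0,1],[0,0,-0.3,0,1],[0,0,-0.3,0,1],[0,0,-0.3,0,1],[0,0,-0.3,0,1]]]'
python3 -c "
from h import *
delta([.517,-.058,.030],1.463)"
```

```text
time: 11.7
position: [0.5551, -0.0578, 0.0321]
tool_rot: [0.04, 0.7, -0.037, 0.712]
ft_force: [3.9, 0.5, -1.0]
grip_width: 0.087
t 11.7 p [ 0.5551 -0.0578  0.0321] F [ 3.9  0.5 -1. ] w 0.087 yaw_y 1.461
delta tool cm [ 0.14 -0.44 -3.79] ('turn about x', np.float64(-0.002))
```

```bash
python3 -m inch '[[[0.05,0,-0.3,0,1],[0,0,-0.3,0,1],[0,0,-0.3,0,1],[0,0,-0.3,0,1],[0,0,-0.3,0,1],[0,0,-0.2,0,1]]]'
python3 -m inch '[[[0.05,0,-0.15,0,1],[0,0,-0.15,0,1],[0,0,-0.15,0,1],[0,0,-0.15,0,1]]]'
python3 -c "
from h import *
delta([.527,-.058,.030],1.463);snap('wrist','w5.png')"
```

```text
time: 12.2
position: [0.5391, -0.0566, 0.0321]
tool_rot: [0.04, 0.697, -0.038, 0.714]
ft_force: [4.3, -0.3, -0.7]
grip_width: 0.0869
time: 12.53
position: [0.5343, -0.0562, 0.0321]
tool_rot: [0.04, 0.696, -0.038, 0.716]
ft_force: [4.6, 0.3, 0.5]
grip_width: 0.0871
t 12.53 p [ 0.5343 -0.0562  0.0321] F [4.6 0.3 0.5] w 0.0871 yaw_y 1.46
delta tool cm [ 0.19 -0.26 -0.71] ('turn about x', np.float64(-0.003))
```

```bash
python3 -m inch '[[[0,0,-0.13,0,1],[0,0,-0.13,0,1],[0,0,-0.13,0,1],[0,0,-0.13,0,1]]]'
python3 -m inch '[[[0,0,-0.13,0,1],[0,0,-0.13,0,1]]]'
```

```text
time: 12.92
position: [0.5293, -0.0558, 0.0321]
tool_rot: [0.04, 0.695, -0.038, 0.717]
ft_force: [4.5, -0.7, -0.5]
grip_width: 0.0871
time: 13.08
position: [0.5292, -0.0558, 0.0323]
tool_rot: [0.04, 0.693, -0.039, 0.719]
ft_force: [7.2, 0.6, -2.1]
grip_width: 0.087
```

Contact: the tray has stopped and the force is rising. I'll press a little more.

```bash
python3 -m inch '[[[0,0,-0.2,0,1],[0,0,-0.25,0,1],[0,0,-0.25,0,1]]]'
python3 -m inch '[[[0,0,-0.3,0,1],[0,0,-0.3,0,1],[0,0,-0.3,0,1]]]'
```

```text
time: 13.33
position: [0.5291, -0.0559, 0.0329]
tool_rot: [0.04, 0.687, -0.04, 0.724]
ft_force: [8.1, 2.2, -1.1]
grip_width: 0.0871
time: 13.58
position: [0.529, -0.0558, 0.0336]
tool_rot: [0.039, 0.68, -0.041, 0.731]
ft_force: [9.3, 2.5, -2.3]
grip_width: 0.0869
```

```bash
python3 -m inch '[[[0,0,-0.5,0,1],[0,0,-0.5,0,1],[0,0,-0.5,0,1]]]'
```

```text
time: 13.83
position: [0.5286, -0.056, 0.0351]
tool_rot: [0.037, 0.668, -0.043, 0.742]
ft_force: [12.8, 4.2, -2.3]
grip_width: 0.0869
```

```bash
python3 -m inch '[[[0,0,0.3,0,1],[0,0,0.5,0,1],[0,0,0.5,0,1]]]'
python3 -c "
from h import *
delta([.529,-.0558,.13],1.463);print(R.from_quat(robot.get_obs()['tool_rot']).as_matrix().round(3))"
```

```text
time: 14.08
position: [0.5357, -0.055, 0.0353]
tool_rot: [0.038, 0.673, -0.041, 0.737]
ft_force: [0.2, 0.1, 0.5]
grip_width: 0.0868
t 14.08 p [ 0.5357 -0.055   0.0353] F [0.2 0.1 0.5] w 0.0868 yaw_y 1.459
delta tool cm [-9.5  -0.15  0.2 ] ('turn about x', np.float64(-0.004))
[[ 0.09   0.112  0.99 ]
 [-0.01   0.994 -0.111]
 [-0.996  0.     0.091]]
```

```bash
python3 -m inch '[[[0,0,0.4,0,1],[-0.6,0,0.2,0,1],[-1.5,0,0.2,0,1],[-2.5,0,0.3,0,1],[-3,0,0.3,0,1],[-3,0,0.3,0,1],[-3,0,0.3,0,1],[-3,0,0.3,0,1]]]'
python3 -m inch '[[[-1,0,3,0,1],[-1,0,3,0,1],[0,0,3,0,1],[0,0,3,0,1],[0,0,3,0,1],[0,0,2,0,1],[0,0,0,0,1]]]'
python3 -c "
from h import *
delta([.529,-.0558,.13]); snap('top','t3.png');snap('wrist','w6.png')"
```

```text
time: 14.75
position: [0.5327, -0.0533, 0.2003]
tool_rot: [0.041, 0.688, -0.038, 0.723]
ft_force: [0.6, -0.2, -0.0]
grip_width: 0.0872
time: 15.33
position: [0.7005, -0.0722, 0.2406]
tool_rot: [0.041, 0.689, -0.039, 0.722]
ft_force: [0.2, -0.5, 0.5]
grip_width: 0.0866
t 15.33 p [ 0.7005 -0.0722  0.2406] F [ 0.2 -0.5  0.5] w 0.0866 yaw_y 1.457
delta tool cm [ 10.24  -0.37 -17.72]
```

View pics/t3.png

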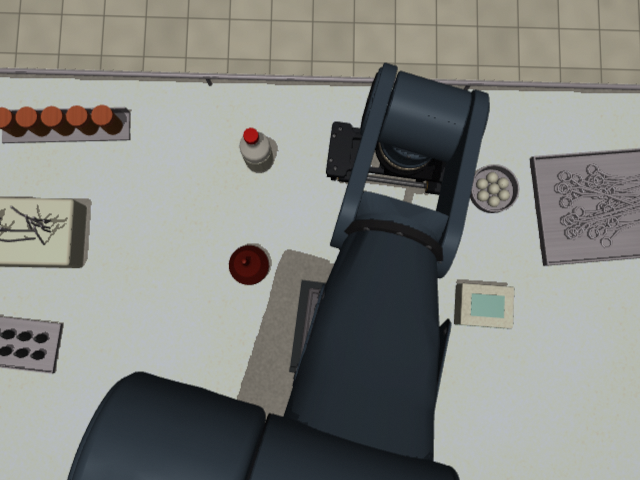

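View pics/w6.png

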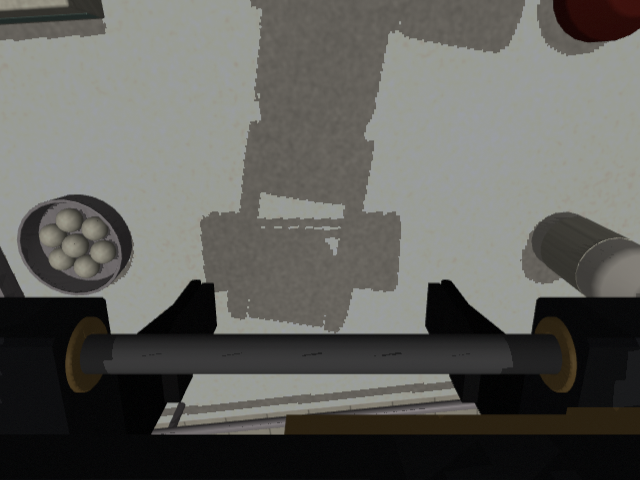

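Bystanders are still in place, but the arm hides the tray, so I'll swing it aside for a check.

```bash
python3 -m inch '[[[0,-2,-1.5,0,1],[0,-3.5,-2,0,1],[0,-3.5,-2,0,1],[0,-3.5,-2,0,1],[0,-3.5,-2,0,1],[0,-3.5,-2,0,1],[0,-3.5,-2,0,1],[0,-3.5,-2,0,1]]]'
python3 -m inch '[[[0,-3.5,-2,0,1],[0,-3.5,-2,0,1],[0,-3.5,-2,0,1],[0,-3.5,-2,0,1],[0,-3.5,-2,0,1],[0,-2,-1,0,1],[0,0,0,0,1]]]'
python3 -c "
from h import *
delta([.529,-.0558,.13]); im=snap('top','t4.png');cv2.imwrite('pics/t4c.png',cv2.resize(im[230:410,230:470,::-1],None,fx=3,fy=3,interpolation=cv2.INTER_CUBIC))"
```

```text
time: 16.1
position: [0.4941, -0.3074, 0.2285]
tool_rot: [0.041, 0.699, -0.028, 0.713]
ft_force: [0.5, -0.2, -0.1]
grip_width: 0.0871
time: 16.68
position: [0.3411, -0.4889, 0.2217]
tool_rot: [0.049, 0.704, -0.026, 0.708]
ft_force: [-0.7, 0.1, -0.3]
grip_width: 0.0871
t 16.68 p [ 0.3411 -0.4889  0.2217] F [-0.7  0.1 -0.3] w 0.0871 yaw_y 1.464
delta tool cm [10.65 44.74 14.04]
```

View pics/t4c.png

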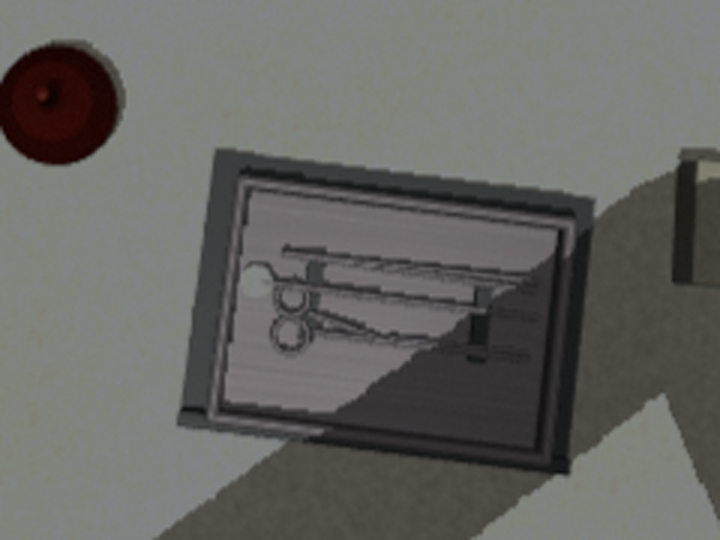

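The tray lies on the mat, parallel to its edges, with its front at the bar and side margins of about 28 and 20 px in the crop. I'll do one numeric check before handing in.

```bash
python3 - <<'E'
from h import *
f=lambda u,z: ray('top',(230+u[0]/3,230+u[1]/3),z)[:2]
a,b=f((240,175),.033),f((576,222),.033); m1,m2=f((217,149),.006),f((595,199),.006)
yaw=lambda p,q:np.arctan2(-(p-q)[0],(p-q)[1]); ym=yaw(m1,m2)
X=np.array([np.cos(ym),np.sin(ym)]);Y=np.array([-X[1],X[0]]); d=(a+b)/2-(m1+m2)/2
print("yaw tray-mat",yaw(a,b)-ym,"far rim mat x",.085+d@X,"(home .070)  y",d@Y,"len",np.linalg.norm(a-b))
E
```

```text
yaw tray-mat -0.007580298278016595 far rim mat x 0.06886473782333466 (home .070)  y -0.0008929731095960698 len 0.206749561149944
```

```bash
python3 -c "
from h import *
robot.hand_in(); print(robot.get_obs()['time'])"
```

```text
the job is handed in; nothing more can be done
the job is handed in; nothing more can be done
```

The tray is on the mat, drawn up against the raised front edge, and I handed the job in at about 17 s of the 72 s allowed; the hand-in reports no verdict.

**Tipping and drawing:** I gripped the near rim at its middle and raised it 18 mm, with the rear edge staying on the table. From one scene picture at the end of the draw, I estimated the tilt at 0.12 to 0.15 rad. I drew the tray over the mat, squaring it on the way, and let it down with its front at about mat x = -0.02 m.

**Pulling home:** With both fingertips hooked behind the far rim, I pulled at about 35 mm/s, then about 15 mm/s near the stop. The pull was about 4.5 N while sliding. The tray then stopped moving, and I pressed until the wrist read about 13 N. I backed off and raised the arm clear.

**Final checks, from the top picture:**

| Check | Measured | Required |
|---|---|---|
| Squareness to the mat | -0.008 rad | within 0.05 rad |
| Sideways offset | -1 mm | within 20 mm |
| Far rim, mat x | 0.069 m | 0.070 m when home |

- **Bystanders:** they look unmoved in the last full top view. I did not measure them again.
- **Flatness:** I judged it by eye in the top picture only.
- **Disagreement:** the fingertip position at the stop put the far rim at about 0.072 m, against 0.069 m from the camera. That is close to the 2 mm calibration error.
- **Tool tilt:** the tool leaned by about 0.1 rad while pressing, which did no visible harm.
- **Stop force:** I could not measure it directly. I infer at least 8 N, from the 13 N at the wrist less the 4.5 N of sliding friction.

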